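# Drop a worn bearing into the lever-lid scrap bin and ease the lid shut

## Task

Scrap the worn ball bearing lying on the loading ledge of the grey scrap bin: without picking it up, push it off the ledge so that it slides down against the shut blue lid. Then press the bin's lever down with the fingertips until the lid is well open and the bearing has dropped inside, and let the lever back up slowly, with the fingers still on it, so that the lid eases down shut and does not slam. Work the lid only by its lever, leave everything else where it is, and finish clear of the bin.

Things in the scene. Friction and masses are not known exactly. Their poses are not given: they have to be found in the camera images.
- scrap_bin: grey sheet-metal scrap bin, fixed: 250 mm long (x), 92 wide (y), side walls 112 mm high, 3 thick; blue lid over its rear half (x 0 to 117). Origin: centre of its underside, on the worktop; +x from the loading ledge towards the hinge, +y its left, z up. The front, x -135 to -55, is a level polished ledge at z = 100 mm, open at the front, between the side walls (86 mm apart, 12 mm above it)
- ledge_edge (a point): middle of the ledge's inner edge: x -55, y 0, z 100 mm in the bin's frame, same axes. From here a slippery slide (friction 0.2) falls 33 degrees to +x, under the shut lid's front apron (6 mm gap) and ends at x 30, z 48 mm. A bearing pushed until its centre is 20 mm past the edge tips and slides by itself to the apron, resting centred 25 to 35 mm past the edge; when the lid lifts it slides in
- bin_floor (a point): centre of the floor inside the bin: x 67, y 0, z 12 mm in the bin's frame. The inside is x 22 to 112 mm and 86 mm wide; an old brown seal 8 mm thick lies fixed in it
- bearing: the worn ball bearing: bright steel with a brown-orange seal, 47 mm outside diameter, 14 mm thick, 0.09 to 0.14 kg, loose, lying flat on the ledge, its centre 90 to 104 mm in front of the bin's origin and within 12 mm of its middle line. Origin: centre of its underside, z along its axis
- lever_pad (a point): centre of the top of the black rubber pad (36 mm along x, 46 along y, 9 thick) on the lever's front end, right of the bin: at rest x -101, y -115, z 113 mm in the bin's frame. Pressing moves it down 54 mm, nearly straight (its pivot is 135 mm behind it, at x 30, z 78); it tilts from 0.2 rad nose-up to 0.2 rad nose-down
- bin_lever (a joint): lever angle, rad: 0 at rest (pad up), 0.40 at its stop (pad down); the pad sinks 13.5 mm per 0.1 rad. The lid's weight and a spring push it back up; pressing takes about 3 to 5 N at the pad
- bin_lid (a joint): lid angle about its rear hinge, rad: 0 shut, 0.96 with the lever at its stop; a push rod on the bin's right links it to the lever (lever 0.1, 0.2, 0.3 rad: lid 0.26, 0.51, 0.75). If the lever is let go the lid falls shut and slams (over 5 rad/s); it turns at about 1 rad/s when the pad rises at 0.05 m/s
- lid_front (a point): middle of the lid's front edge, on top: x = 0, y = 0, z = 117 mm in the bin's frame when shut; it swings up and back about the hinge at x = 117, z = 115 mm
- box_white: bystander, loose: small white and grey carton, 50 x 75 x 42 mm high, left of the bin. Origin: centre of its underside.
- bushing_a: bystander, loose: turned steel bushing standing on end, 50 mm across, 46 mm high, at the left front of the bin. Origin: centre of its underside.
- gauge: bystander, loose: dark round pressure gauge with a brass stem lying on its back, 78 x 55 x 24 mm, left of the bin, in front of the carton. Origin: centre of its underside.
- coupler_a: bystander, loose: steel quick air coupler with a red ring, lying, 29 x 83 x 28 mm, right of the bin's rear. Origin: centre of its underside.
- ptfe_spool: bystander, loose: white thread-tape spool lying flat, 52 mm across, 16 mm high, right of the bin. Origin: centre of its underside.
- seal_ring: bystander, loose: black rubber shaft seal lying flat, 58 mm across, 9 mm high, right of the lever's front end. Origin: centre of its underside.
Mind the look-alikes: they are no part of the job. What is shaped like the bearing but pink, turquoise or yellow is not meant.

How it is judged:
By the outcome, as a careful person would: the job done as asked, in the order asked, and still so for the second after the job is handed in, with the robot touching nothing.
It also fails if it takes over 51 s, if anything falls off the work surface, if the arm or the gripper's body presses on something with over 40 N, if the wrist force passes 120 N, or if a joint passes its speed limit or range.

## Robot

A 6-joint arm with a two-finger parallel gripper is mounted at the origin on a cart in front of the work surface, level with it; the furniture and walls round the work are solid. World frame = base frame: x ahead of the robot, y to its left, z up, the work surface at z = 0. Lengths are in m, angles in degrees, forces in N, time in s.
With the tool pointing down it reaches from about 0.375 to 0.9 m from the base axis. Payload 3.1 kg.
Tool frame: the origin (TCP) lies midway between the tips of the shut fingers; the grasp point (between the pads) lies 19 mm behind it; x points along the fingers, z is the direction in which the jaws open and shut, and the axes are right-handed (so a half turn about x gives the same grasp; the last joint's range is limited). The gripper opens to 87 mm and grips with 3 to 60 N. Pads are 19 mm wide; open, the fingers measure 117 mm over their backs; the gripper's body (75 mm by 190 mm) begins 51 mm behind the grasp point.
Start: joints at [61.564, 30.224, 82.088, -0, 67.689, -10.227], TCP at [0.195, 0.594, 0.223] pointing down, gripper open.
Joint ranges: [-176.69, 176.69], [-43.24, 126.21], [12.49, 139.97], [-82, 262], [0, 151.66], [-163.58, 163.58]. Speed limits (degrees/s): [159.86, 159.86, 180, 180, 180, 180].

## Interface

Orientations are given as a 3x3 rotation matrix whose columns are the frame's x, y, z axes.
In Python, from rig import * gives the robot as it stands.
- The arm moves only by the tool play_rows, never from a script. Its argument "rows" is a list that holds one entry, the list of rows, each a list of 7 numbers: the shift along the tool's x, y, z in m, then the turn, a rotation vector about the tool's x, y, z in degrees, then the finger opening in m, from 0 to 0.087. A call has 1 to 12 rows; each row is the pose to reach, as a shift and turn from the pose commanded when the call began, along the tool's axes at that moment; what a row does not reach only later rows make up. A row lasts 1/10 s, in which the tool goes at most 50 mm and 8.59 degrees, less where a joint would pass 70% of its speed; a pose out of reach is approached as far as the arm can. A call with a gripper value outside its range is refused whole. The fingers move at their own pace and stop on an object; the grip force is fixed at half the most. Time passes only in rows, so rows that repeat a pose let the fingers close. It gives the time, the measured TCP pose, the force and the opening at its end, in the units of the state.
- read_state(): the state, without advancing time (a new reading comes with each control period).
- capture(name): name is "side" or "top"; returns a dict with "pixels" (480x640x3 uint8, red, green, blue), "intrinsics" (3x3 intrinsics, pixels), "k1" (the pictures are not rectified: a ray, as slopes to the right and down, at radius r is drawn at 1 + k1 r^2 times it, then the intrinsics apply), "rvec" (rotation vector, rad) and "tvec" (3), from world to camera coordinates, as OpenCV has them. Camera axes: x right, y down, z forward; pixel columns grow to the right and rows downward; lengths in m; the calibration is good to about 2 mm. A picture is of the moment at which its call begins. There is no depth.
- hand_in(): hands the job in, once; it reports no verdict.
Trained networks look in the newest picture that a camera, given by its name, has taken for a name from the list of things; names that differ only in an ending like _2 or _b are one class to them, and where a whole thing is asked for, a point or a joint stands for the part that bears it (a point fixed in the world has none). Each returns a list of dicts, best first, with "p" (0 to 1); they miss things now and then, are a little off and sometimes report something else, mostly with a low value. They report only what shows in the picture. A call takes as long as a camera call. They do not tell look-alikes from the thing itself.
- trace(camera, target): "mask" (480x640 bool, what is visible of it) and "at" ([column, row] in pixels, amid what is visible of it).
The state is a dict: "time_s": time; "joint_positions": joint angles; "qvel": joint speeds; "tau": joint torques, N m; "position": TCP position; "tcp_rot": TCP orientation; "force": force on the tool from outside, world axes, zero at the start; "moment": the same for the moment, N m; "opening": opening from 0.0 (shut) to 1.0 (fully open).
Only numpy, scipy, OpenCV 4.12 (cv2) and the standard library are available. Lean on these libraries where they do the work, as an engineer would, in place of code of your own. Each camera call takes 0.05 s, during which the arm holds its last target.

## Working session

There is one attempt and no reset: what is moved stays moved. The work goes in short steps, Python scripts to look and compute and a tool call to move; the robot and the scene stay as the last step left them, time stands still between calls to the robot, and variables do not carry over. Pictures are saved under pics/ and viewed, and the job is handed in when it is done.

Besides the shell and the picture viewer there is one more tool, called after ">>>" as name(argument=value, ...), one argument or row to a line, values as JSON. play_rows: Moves the arm, as the interface text tells. Its arguments: {"type":"object","properties":{"rows":{"type":"array"}},"required":["rows"]}

```bash
mkdir -p pics; ls
cat > h.py <<'E'
from rig import *
import numpy as np, cv2, pickle
def snap(cam,name):
    c=capture(cam); cv2.imwrite(f"pics/{name}.png",c["pixels"][:,:,::-1]); pickle.dump(c,open(f"{cam}.pkl","wb")); return c
def proj(c,P):
    P=np.atleast_2d(P); R,_=cv2.Rodrigues(np.array(c["rvec"],float)); q=P@R.T+np.array(c["tvec"]).ravel()
    s=q[:,:2]/q[:,2:]; r2=(s**2).sum(1,keepdims=True); s=s*(1+c["k1"]*r2); K=np.array(c["intrinsics"])
    return s@K[:2,:2].T+K[:2,2]
def ray(c,uv):
    K=np.array(c["intrinsics"]); d=np.array([c["k1"],0,0,0,0],float)
    s=cv2.undistortPoints(np.array(uv,float).reshape(-1,1,2),K,d).reshape(-1,2)
    R,_=cv2.Rodrigues(np.array(c["rvec"],float)); t=np.array(c["tvec"]).ravel()
    D=np.c_[s,np.ones(len(s))]@R; return -R.T@t,D
def atz(c,uv,z):
    o,D=ray(c,uv); return o+D*((z-o[2])/D[:,2])[:,None]
E
python3 - <<'E'
from h import *
for cam in("side","top"):
    c=snap(cam,cam+"0"); print(cam,c["intrinsics"],c["k1"],ray(c,[[320,240]]))
    for t in["scrap_bin","bearing","lever_pad","lid_front","bushing_a","seal_ring","ptfe_spool","coupler_a","box_white","gauge"]:
        print(t,[(round(d["p"],2),np.round(d["at"]),int(d["mask"].sum())) for d in trace(cam,t)])
print(read_state())
E
```

```text
pics
side [[586.68104306   0.         316.44320328]
 [  0.         586.68104306 240.80944589]
 [  0.           0.           1.        ]] -0.04208047402534712 (array([ 0.36026909, -0.95012434,  0.87965377]), array([[ 0.2128369 ,  0.73336986, -0.64568395]]))
scrap_bin [(0.61, array([329., 267.]), 8382)]
bearing [(0.96, array([280., 247.]), 387), (0.84, array([231., 307.]), 395), (0.83, array([236., 244.]), 279), (0.62, array([228., 271.]), 345)]
lever_pad [(0.5, array([294., 284.]), 879)]
lid_front [(0.74, array([362., 246.]), 1850)]
bushing_a []
seal_ring []
ptfe_spool [(0.9, array([330., 352.]), 609)]
coupler_a [(0.61, array([376., 334.]), 450), (0.33, array([264., 373.]), 484)]
box_white []
gauge [(0.43, array([308., 226.]), 116)]
top [[483.42441023   0.         310.47148458]
 [  0.         483.42441023 239.6787418 ]
 [  0.           0.           1.        ]] 0.0329616025304347 (array([ 0.54993587, -0.08661615,  0.94770691]), array([[ 0.04906911,  0.01660177, -0.99885211]]))
scrap_bin [(0.67, array([344., 223.]), 9161)]
bearing [(0.95, array([343., 330.]), 453), (0.92, array([292., 
[... 689 characters left out ...]
1,  8.20886037e+01,  1.65038180e-03,
        6.76869304e+01, -1.02283126e+01]), 'qvel': array([ 0.02767434, -0.02913568,  0.10646763, -0.05146337, -0.0562252 ,
        0.01503514]), 'tau': array([ 3.99796127e-04, -4.40020359e+01, -1.76985919e+01,  6.34214608e-02,
        5.05484745e-02, -1.57533515e-05]), 'position': array([0.19525278, 0.5937001 , 0.22255484]), 'tcp_rot': array([[-6.55759533e-06, -9.49928060e-01,  3.12468688e-01],
       [ 4.38524752e-05,  3.12468688e-01,  9.49928059e-01],
       [-9.99999999e-01,  1.99317692e-05,  3.96076535e-05]]), 'force': array([-0.31143054, -0.38866732, -0.31544219]), 'moment': array([ 0.01547817,  0.02150606, -0.02387271]), 'opening': 1.00322323110488}
```

Run:
```python
import cv2
a=cv2.imread("pics/top0.png")[150:350,220:470]; cv2.imwrite("pics/top0c.png",cv2.resize(a,(750,600),interpolation=cv2.INTER_CUBIC))
a=cv2.imread("pics/side0.png")[190:390,190:440]; cv2.imwrite("pics/side0c.png",cv2.resize(a,(750,600),interpolation=cv2.INTER_CUBIC))
```

```text
(no output)
```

View pics/top0c.png

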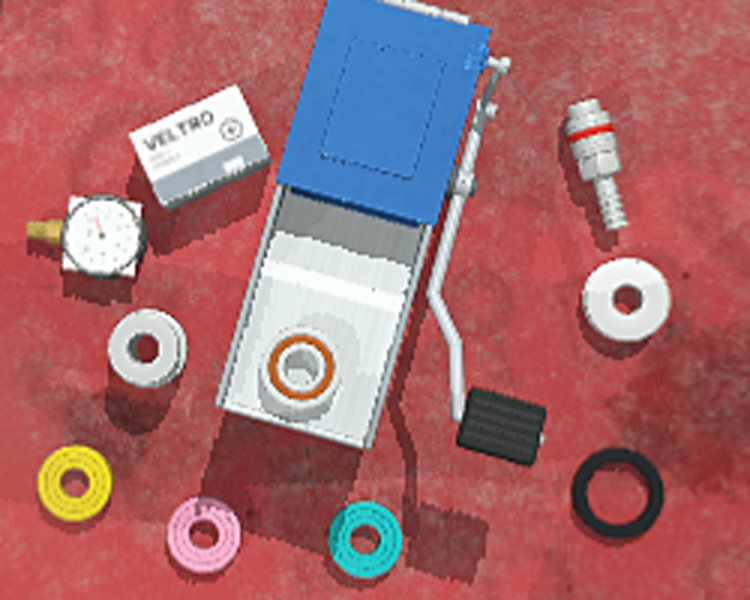

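View pics/side0c.png

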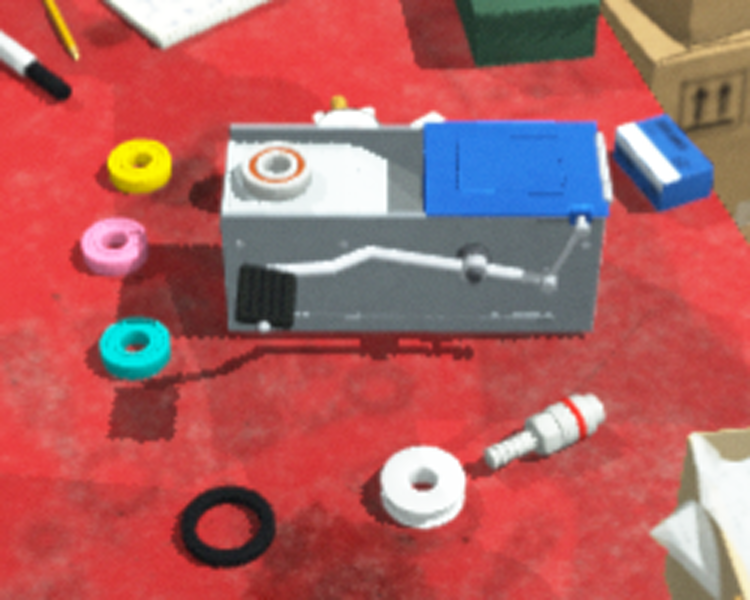

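The bearing is the steel one with the orange seal at about (320,273) in the top picture, on the ledge. The yellow (245,311), pink (288,328) and turquoise (342,330) rings lie on the table and are look-alikes. Next I fit the bin pose.

```bash
cat > fit.py <<'E'
from h import *
from scipy.optimize import least_squares
T=pickle.load(open("top.pkl","rb"));S=pickle.load(open("side.pkl","rb"))
ct=lambda X,Y:((X+.5)/3-.5+220,(Y+.5)/3-.5+150)
cs=lambda X,Y:((X+.5)/3-.5+190,(Y+.5)/3-.5+190)
obs=[(T,ct(277,187),(0,.046,.117)),(T,ct(437,224),(0,-.046,.117)),(T,ct(502,427),(-.101,-.115,.113)),
(S,cs(425,215),(0,-.046,.117)),(S,cs(424,124),(0,.046,.117)),(S,cs(268,294),(-.101,-.115,.113)),
(S,cs(607,215),(.117,-.046,.117))]
def W(p,P):
    c,s=np.cos(p[2]),np.sin(p[2]);P=np.atleast_2d(P);return np.c_[p[0]+c*P[:,0]-s*P[:,1],p[1]+s*P[:,0]+c*P[:,1],P[:,2]]
def f(p): return np.concatenate([proj(c,W(p,P))[0]-uv for c,uv,P in obs])
E
python3 - <<'E'
from fit import *
r=least_squares(f,[.6,-.05,-.2],loss='soft_l1');p=r.x;print(p,np.degrees(p[2]));print(np.round(f(p).reshape(-1,2),1))
np.save("bin.npy",p)
# bearing top rim centre z=.114
for n,c,uv in(("T",T,ct(300,367)),("S",S,cs(277,164))):
    w=atz(c,[uv],.114)[0];cc,ss=np.cos(p[2]),np.sin(p[2]);d=w[:2]-p[:2];print(n,w,[cc*d[0]+ss*d[1],-ss*d[0]+cc*d[1]])
def ov(c,name,x0,y0):
    im=c["pixels"][:,:,::-1][y0:y0+200,x0:x0+250];im=cv2.resize(im,(750,600),interpolation=cv2.INTER_CUBIC)
    def L(P,col):
        q=(proj(c,W(p,np.array(P,float)))-[x0,y0]+.5)*3;cv2.polylines(im,[q.round().astype(int)],False,col,1,cv2.LINE_AA)
    for y in(.046,-.046): L([(-.135,y,.112),(0,y,.112)],(0,255,0)); L([(-.135,y,0),(.125,y,0),(.125,y,.112)],(0,255,0));L([(-.135,y,0),(-.135,y,.112)],(0,255,0))
    L([(0,.046,.117),(0,-.046,.117),(.117,-.046,.117),(.117,.046,.117),(0,.046,.117)],(0,255,255))
    L([(-.055,.043,.1),(-.055,-.043,.1)],(0,0,255)); L([(-.135,.043,.1),(-.135,-.043,.1)],(0,0,255))
    L([(-.101+a*.018,-.115+b*.023,.113+a*.0036*0) for a,b in((1,1),(1,-1),(-1,-1),(-1,1),(1,1))],(255,0,255))
    cv2.imwrite(f"pics/{name}.png",im)
ov(T,"ovT",220,150);ov(S,"ovS",190,190)
E
```

```text
[ 0.62896022 -0.10516492 -0.26652844] -15.270954614363387
[[ 1.  -1.1]
 [-0.6  0.4]
 [ 1.4  0.4]
 [ 0.5 -0.6]
 [-0.3 -0.5]
 [-0.9 -0.2]
 [ 0.3 -0.7]]
T [ 0.53576503 -0.0721748   0.114     ] [np.float64(-0.09859363950871955), np.float64(0.0072791465586098565)]
S [ 0.53556109 -0.07332219  0.114     ] [np.float64(-0.09848817108972271), np.float64(0.006118551896232179)]
```

View pics/ovT.png

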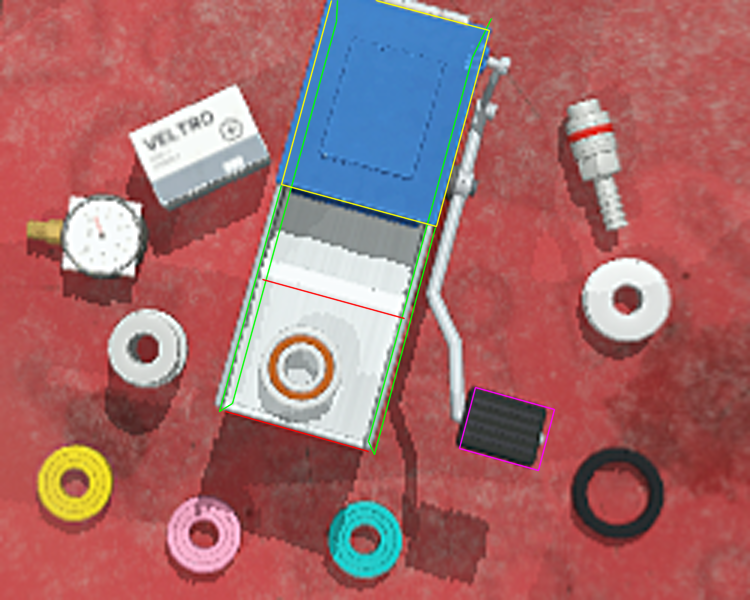

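View pics/ovS.png

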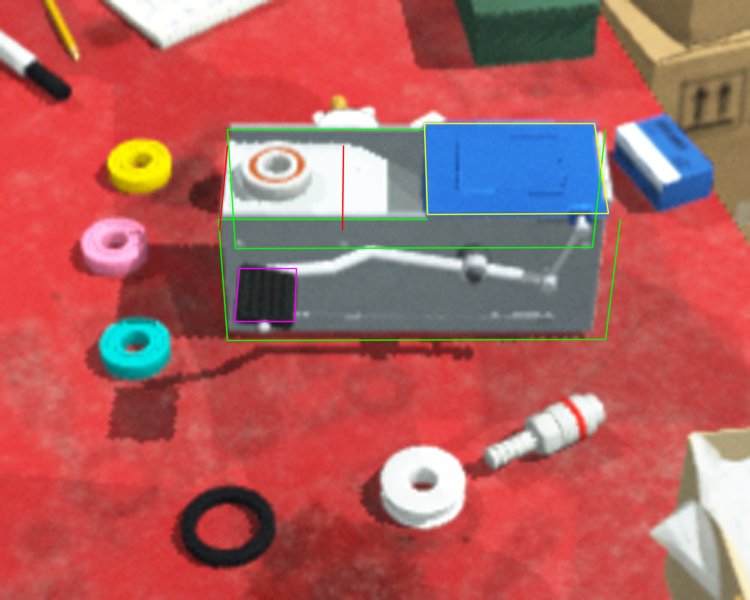

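```bash
cat > mv.py <<'E'
from fit import W
from h import *
p=np.load("bin.npy")
def b2w(P): return W(p,np.array(P,float))[0]
def to(P,R0=None,pos=None):
    s=read_state();R=np.array(s["tcp_rot"]);pos=np.array(s["position"])
    w=b2w(P);yaw=np.degrees(p[2])
    c,sn=np.cos(p[2]),np.sin(p[2]);Rt=np.array([[0,-c,-sn],[0,-sn,c],[-1,0,0]],float)
    rv=np.degrees(cv2.Rodrigues(R.T@Rt)[0].ravel())
    print("world",np.round(w,4),"shift",np.round(R.T@(w-pos),4),"rot",np.round(rv,2))
def where():
    s=read_state();d=s["position"]-np.r_[p[:2],0];c,sn=np.cos(p[2]),np.sin(p[2])
    print("t",s["time_s"],"bin",np.round([c*d[0]+sn*d[1],-sn*d[0]+c*d[1],d[2]],4),"F",np.round(s["force"],2),"op",s["opening"])
E
python3 -c "
from mv import *
to([-.155,.0067,.19]);where()"
```

```text
world [ 0.4812 -0.0579  0.19  ] shift [ 0.0325 -0.4752 -0.5296] rot [-2.94  0.   -0.  ]
t 1.1 bin [-0.6025  0.56    0.2226] F [-0.31 -0.39 -0.32] op 1.00322323110488
```

>>> play_rows(
  rows=[
    [[0,-0.475,-0.53,-2.94,0,0,0.02],[0,-0.475,-0.53,-2.94,0,0,0.02],[0,-0.475,-0.53,-2.94,0,0,0.02],[0,-0.475,-0.53,-2.94,0,0,0.02],[0,-0.475,-0.53,-2.94,0,0,0.02],[0,-0.475,-0.53,-2.94,0,0,0.02],[0,-0.475,-0.53,-2.94,0,0,0.02],[0,-0.475,-0.53,-2.94,0,0,0.02],[0,-0.475,-0.53,-2.94,0,0,0.02],[0,-0.475,-0.53,-2.94,0,0,0.02],[0,-0.475,-0.53,-2.94,0,0,0.02],[0,-0.475,-0.53,-2.94,0,0,0.02]],
  ],
)

```text
time_s: 2.3
position: [0.4368, 0.0421, 0.2229]
tcp_rot: [[0.001, -0.965, 0.264], [0.0, 0.264, 0.965], [-1.0, -0.001, 0.0]]
force: [0.0, 1.2, -0.2]
opening: 0.233
```

```bash
python3 -c "
from mv import *
to([-.155,.0067,.19]);to([-.155,.0067,.106]);where()"
```

```text
world [ 0.4812 -0.0579  0.19  ] shift [ 0.033  -0.0692 -0.0847] rot [-0.02  0.02  0.06]
world [ 0.4812 -0.0579  0.106 ] shift [ 0.117  -0.0691 -0.0847] rot [-0.02  0.02  0.06]
t 2.3 bin [-0.2242  0.0914  0.2229] F [ 0.04  1.16 -0.18] op 0.23326614346247138
```

>>> play_rows(
  rows=[
    [[0,-0.069,-0.085,0,0,0,0.02],[0,-0.069,-0.085,0,0,0,0.02],[0,-0.069,-0.085,0,0,0,0.02],[0,-0.069,-0.085,0,0,0,0.02],[0.03,-0.069,-0.085,0,0,0,0.02],[0.05,-0.069,-0.085,0,0,0,0.02],[0.07,-0.069,-0.085,0,0,0,0.02],[0.09,-0.069,-0.085,0,0,0,0.02],[0.105,-0.069,-0.085,0,0,0,0.02],[0.117,-0.069,-0.085,0,0,0,0.02],[0.117,-0.069,-0.085,0,0,0,0.02],[0.117,-0.069,-0.085,0,0,0,0.02]],
  ],
)

```text
time_s: 3.5
position: [0.4795, -0.0546, 0.1058]
tcp_rot: [[-0.001, -0.965, 0.262], [0.001, 0.262, 0.965], [-1.0, 0.001, 0.0]]
force: [0.0, 1.0, -1.0]
opening: 0.229
```

```bash
python3 -c "
from mv import *
where();to([-.07,.0067,.106]);to([-.155,.0067,.106])
import cv2
for cam,x,y in(('top',220,150),('side',190,190)):
    c=snap(cam,cam+'1'); a=c['pixels'][y:y+200,x:x+250,::-1]; cv2.imwrite(f'pics/{cam}1c.png',cv2.resize(a,(750,600),interpolation=cv2.INTER_CUBIC))
"
```

```text
t 3.5 bin [-0.1575  0.0094  0.1058] F [ 0.02  0.98 -0.97] op 0.22926271725807165
world [ 0.5632 -0.0803  0.106 ] shift [-0.0003 -0.0874 -0.0029] rot [ 0.1   0.02 -0.06]
world [ 0.4812 -0.0579  0.106 ] shift [-0.0002 -0.0024 -0.0027] rot [ 0.1   0.02 -0.06]
```

View pics/side1c.png

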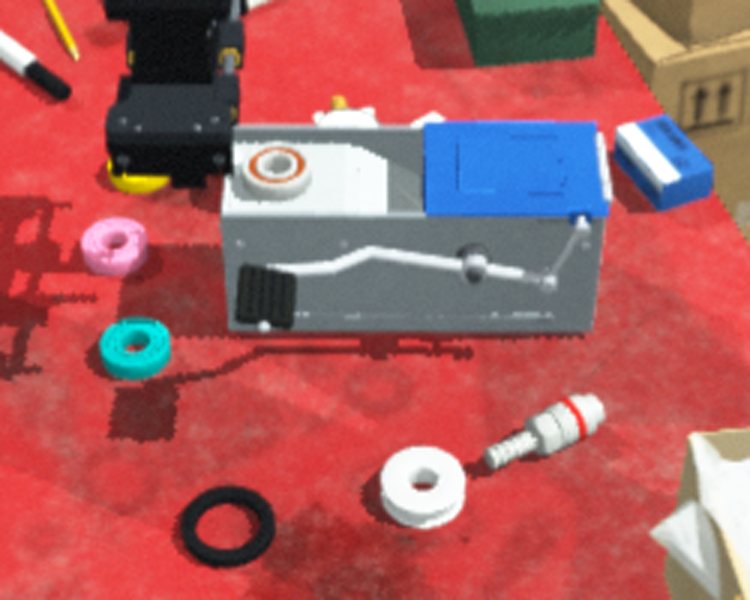

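The fingers straddle the middle line in front of the ledge, at about (200,150) in the crop. Pushing slowly now.

>>> play_rows(
  rows=[
    [[0,-0.008,-0.002,0,0,0,0.02],[0,-0.016,-0.003,0,0,0,0.02],[0,-0.022,-0.003,0,0,0,0.02],[0,-0.028,-0.003,0,0,0,0.02],[0,-0.034,-0.003,0,0,0,0.02],[0,-0.04,-0.003,0,0,0,0.02],[0,-0.046,-0.003,0,0,0,0.02],[0,-0.052,-0.003,0,0,0,0.02],[0,-0.058,-0.003,0,0,0,0.02],[0,-0.064,-0.003,0,0,0,0.02],[0,-0.07,-0.003,0,0,0,0.02],[0,-0.074,-0.003,0,0,0,0.02]],
  ],
)

```text
time_s: 4.8
position: [0.5515, -0.0787, 0.1056]
tcp_rot: [[0.0, -0.965, 0.263], [-0.0, 0.263, 0.965], [-1.0, -0.0, -0.0]]
force: [-0.4, 0.1, 0.8]
opening: 0.23
```

```bash
cat > look.py <<'E'
from mv import *
import sys
n=sys.argv[1]
where()
for cam,x,y in(('top',220,150),('side',190,190)):
    c=snap(cam,cam+n); a=c['pixels'][y:y+200,x:x+250,::-1]; cv2.imwrite(f'pics/{cam}{n}c.png',cv2.resize(a,(750,600),interpolation=cv2.INTER_CUBIC))
E
python3 look.py 2; python3 -c "
from mv import *
to([-.07,.0067,.106])"
```

```text
t 4.8 bin [-0.0817  0.0052  0.1056] F [-0.39  0.12  0.85] op 0.2300406558109396
world [ 0.5632 -0.0803  0.106 ] shift [-0.0004 -0.0115  0.0016] rot [ 0.   -0.01  0.07]
```

View pics/side2c.png

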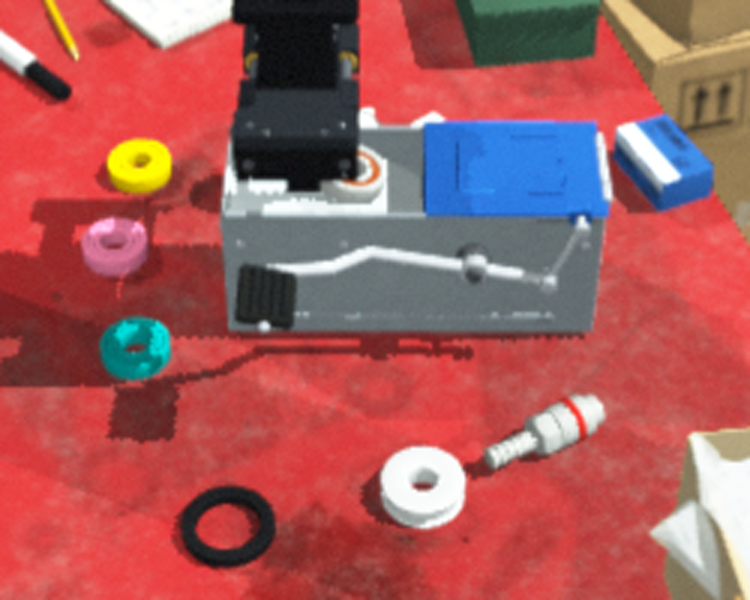

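The bearing is moving ahead of the fingers, at about (357,170) in the crop and nearly past the edge. I push a little further.

>>> play_rows(
  rows=[
    [[0,-0.004,0,0,0,0,0.02],[0,-0.008,0,0,0,0,0.02],[0,-0.011,0,0,0,0,0.02],[0,-0.014,0,0,0,0,0.02],[0,-0.017,0,0,0,0,0.02],[0,-0.017,0,0,0,0,0.02],[0,-0.017,0,0,0,0,0.02],[0,0.01,0,0,0,0,0.02],[0,0.04,0,0,0,0,0.02],[0,0.07,0,0,0,0,0.02],[-0.03,0.075,0,0,0,0,0.02],[-0.07,0.075,0,0,0,0,0.02]],
  ],
)

```text
time_s: 6.1
position: [0.4747, -0.0573, 0.1745]
tcp_rot: [[-0.008, -0.965, 0.263], [0.003, 0.263, 0.965], [-1.0, 0.008, 0.001]]
force: [0.9, 0.3, -0.0]
opening: 0.226
```

```bash
python3 look.py 3; python3 -c "
from mv import *
to([-.101,-.115,.175])"
```

```text
t 6.1 bin [-0.1614  0.0055  0.1745] F [ 0.85  0.34 -0.03] op 0.2261241467397479
world [ 0.5012 -0.1895  0.175 ] shift [ 0.0054 -0.0534 -0.1201] rot [ 0.02 -0.05  0.57]
```

View pics/side3c.png

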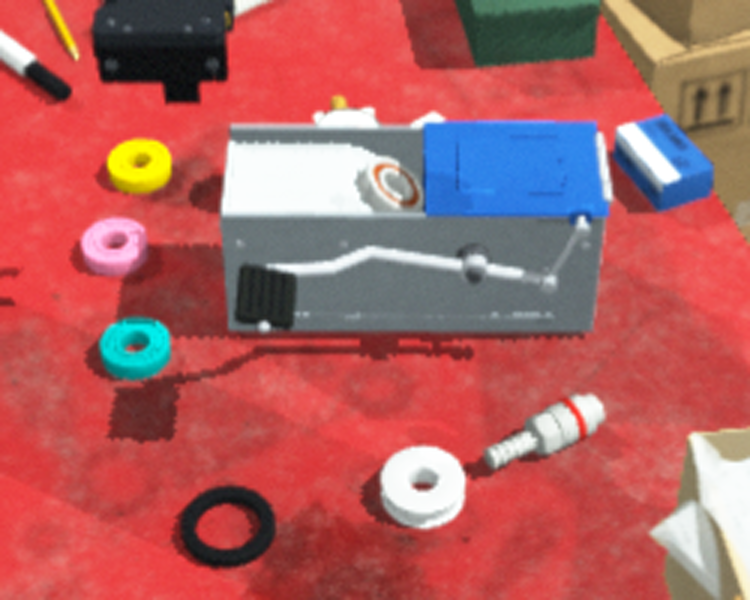

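View pics/top3c.png

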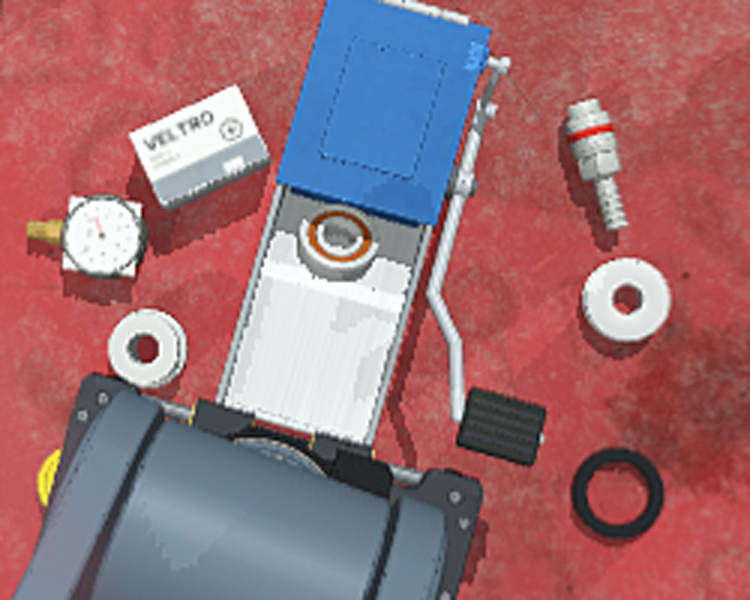

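The bearing rests tipped on the slide against the shut lid's apron: side crop (393,185), top crop (340,240). The lid is shut and nothing else has moved. Next I move over the lever pad with the fingers shut.

>>> play_rows(
  rows=[
    [[0,-0.01,-0.04,0,0,0,0],[0,-0.025,-0.08,0,0,0,0],[0.003,-0.053,-0.12,0,0,0.5,0],[0.005,-0.053,-0.12,0,0,0.5,0],[0.01,-0.053,-0.12,0,0,0.5,0],[0.02,-0.053,-0.12,0,0,0.5,0],[0.03,-0.053,-0.12,0,0,0.5,0],[0.04,-0.053,-0.12,0,0,0.5,0],[0.045,-0.053,-0.12,0,0,0.5,0],[0.045,-0.053,-0.12,0,0,0.5,0],[0.045,-0.053,-0.12,0,0,0.5,0]],
  ],
)

```text
time_s: 7.3
position: [0.4981, -0.1882, 0.1305]
tcp_rot: [[-0.008, -0.965, 0.263], [0.002, 0.263, 0.965], [-1.0, 0.009, -0.0]]
force: [1.3, 0.1, -0.2]
opening: 0.011
```

```bash
python3 -c "
from mv import *
where();to([-.101,-.115,.113]);to([-.101,-.115,.061])"
```

```text
t 7.3 bin [-0.1044 -0.1146  0.1305] F [ 1.3   0.1  -0.21] op 0.011056236687949332
world [ 0.5012 -0.1895  0.113 ] shift [ 0.0175 -0.0035 -0.0004] rot [ 0.03 -0.   -0.5 ]
world [ 0.5012 -0.1895  0.061 ] shift [ 0.0694 -0.004  -0.0004] rot [ 0.03 -0.   -0.5 ]
```

>>> play_rows(
  rows=[
    [[0.006,-0.003,0,0,0,-0.5,0],[0.012,-0.003,0,0,0,-0.5,0],[0.016,-0.003,0,0,0,-0.5,0],[0.02,-0.003,0,0,0,-0.5,0],[0.024,-0.003,0,0,0,-0.5,0],[0.029,-0.003,0,0,0,-0.5,0],[0.034,-0.003,0,0,0,-0.5,0],[0.039,-0.003,0,0,0,-0.5,0],[0.044,-0.003,0,0,0,-0.5,0],[0.049,-0.003,0,0,0,-0.5,0],[0.054,-0.003,0,0,0,-0.5,0],[0.058,-0.003,0,0,0,-0.5,0]],
  ],
)

```text
time_s: 8.5
position: [0.5002, -0.1889, 0.0719]
tcp_rot: [[-0.0, -0.965, 0.263], [0.0, 0.263, 0.965], [-1.0, 0.0, 0.0]]
force: [-2.1, 1.4, 3.5]
opening: 0.005
```

```bash
python3 look.py 4; python3 -c "
from mv import *
to([-.101,-.115,.061])"
```

```text
t 8.5 bin [-0.1021 -0.1147  0.0719] F [-2.08  1.39  3.5 ] op 0.005168527973179143
world [ 0.5012 -0.1895  0.061 ] shift [ 0.0109 -0.0011 -0.0003] rot [-0.    0.02 -0.04]
```

View pics/side4c.png

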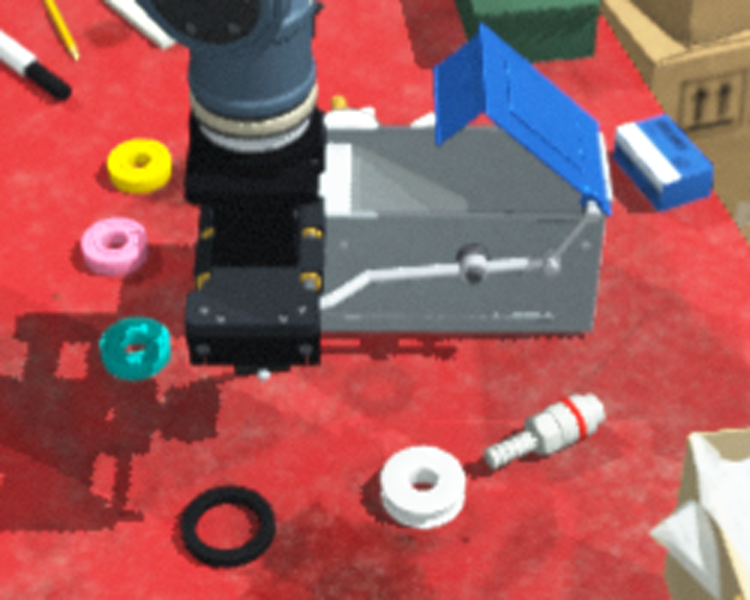

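The lid is open and the bearing has left the slide; the wall hides it in the side view. The pad is about 40 mm down. I press a little more and hold.

>>> play_rows(
  rows=[
    [[0.003,0,0,0,0,0,0],[0.006,0,0,0,0,0,0],[0.008,0,0,0,0,0,0],[0.009,0,0,0,0,0,0],[0.009,0,0,0,0,0,0],[0.009,0,0,0,0,0,0],[0.009,0,0,0,0,0,0],[0.009,0,0,0,0,0,0],[0.009,0,0,0,0,0,0],[0.009,0,0,0,0,0,0]],
  ],
)

```text
time_s: 9.6
position: [0.5008, -0.1892, 0.0637]
tcp_rot: [[0.001, -0.965, 0.263], [-0.0, 0.263, 0.965], [-1.0, -0.001, -0.0]]
force: [0.2, 1.3, 4.0]
opening: 0.006
```

```bash
python3 look.py 5; python3 -c "
from mv import *
for c in('top','side'): print([(round(d['p'],2),np.round(d['at']),int(d['mask'].sum())) for d in trace(c,'bearing')])
to([-.101,-.115,.113])"
```

```text
t 9.6 bin [-0.1015 -0.1148  0.0637] F [0.22 1.3  4.  ] op 0.006436012694526386
[(0.76, array([288., 330.]), 378), (0.65, array([336., 324.]), 287)]
[(0.89, array([228., 273.]), 316), (0.87, array([233., 307.]), 404), (0.81, array([236., 247.]), 290)]
world [ 0.5012 -0.1895  0.113 ] shift [-0.0494 -0.0006 -0.0002] rot [-0.   -0.01  0.05]
```

View pics/side5c.png

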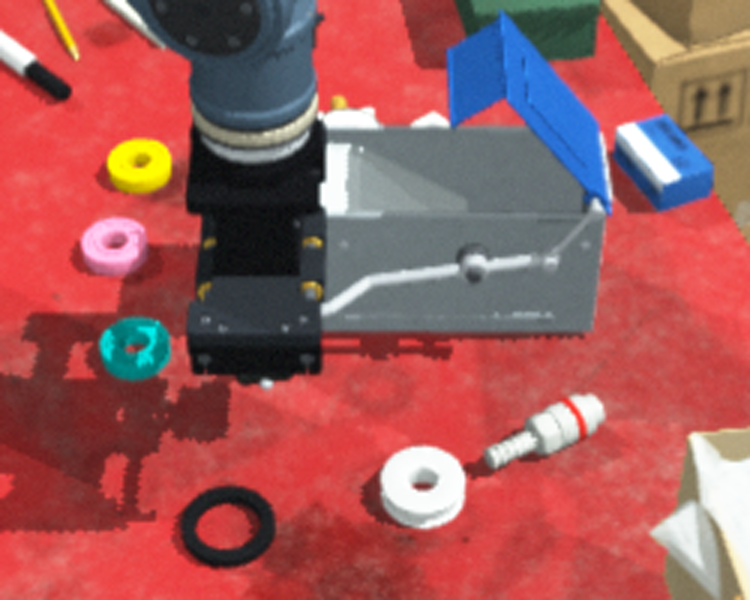

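View pics/top5c.png

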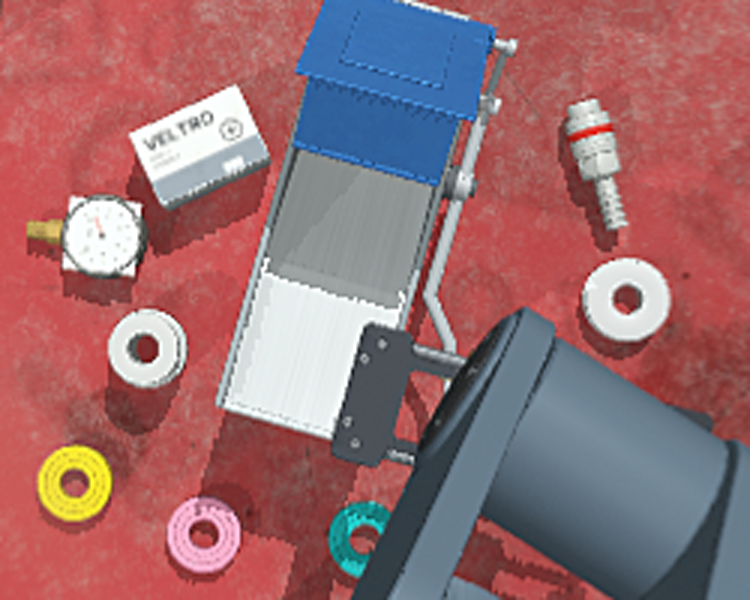

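The slide is empty (top crop (350,220)) and no bearing shows on the ledge or table, so it dropped inside. The lid is wide open. I let the lever up slowly, 2 mm per row and slower near the end.

>>> play_rows(
  rows=[
    [[-0.002,0,0,0,0,0,0],[-0.004,0,0,0,0,0,0],[-0.006,0,0,0,0,0,0],[-0.008,0,0,0,0,0,0],[-0.01,0,0,0,0,0,0],[-0.012,0,0,0,0,0,0],[-0.014,0,0,0,0,0,0],[-0.016,0,0,0,0,0,0],[-0.018,0,0,0,0,0,0],[-0.02,0,0,0,0,0,0],[-0.022,0,0,0,0,0,0],[-0.024,0,0,0,0,0,0]],
  ],
)

```text
time_s: 11.0
position: [0.5003, -0.1891, 0.0877]
tcp_rot: [[-0.0, -0.965, 0.263], [0.0, 0.263, 0.965], [-1.0, 0.0, -0.0]]
force: [-1.2, 0.1, 3.1]
opening: 0.006
```

>>> play_rows(
  rows=[
    [[-0.002,0,0,0,0,0,0],[-0.004,0,0,0,0,0,0],[-0.006,0,0,0,0,0,0],[-0.008,0,0,0,0,0,0],[-0.01,0,0,0,0,0,0],[-0.011,0,0,0,0,0,0],[-0.012,0,0,0,0,0,0],[-0.013,0,0,0,0,0,0],[-0.014,0,0,0,0,0,0],[-0.015,0,0,0,0,0,0],[-0.016,0,0,0,0,0,0],[-0.017,0,0,0,0,0,0]],
  ],
)

```text
time_s: 12.2
position: [0.5006, -0.1894, 0.1047]
tcp_rot: [[0.0, -0.965, 0.263], [-0.001, 0.263, 0.965], [-1.0, -0.001, -0.0]]
force: [2.4, -1.4, 3.3]
opening: 0.004
```

```bash
python3 look.py 6
```

```text
t 12.2 bin [-0.1017 -0.115   0.1047] F [ 2.39 -1.39  3.29] op 0.00412498538956711
```

View pics/side6c.png

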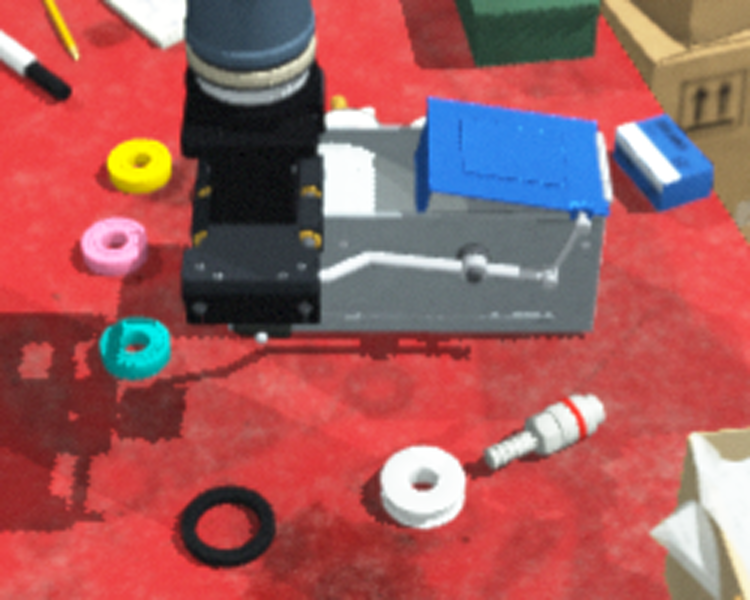

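The lid is still slightly open, with its front edge at (428,100) in the side crop, and the fingers are on the pad (3.3 N). I continue at 1 mm per row.

>>> play_rows(
  rows=[
    [[-0.001,0,0,0,0,0,0],[-0.002,0,0,0,0,0,0],[-0.003,0,0,0,0,0,0],[-0.004,0,0,0,0,0,0],[-0.005,0,0,0,0,0,0],[-0.006,0,0,0,0,0,0],[-0.007,0,0,0,0,0,0],[-0.008,0,0,0,0,0,0],[-0.009,0,0,0,0,0,0],[-0.01,0,0,0,0,0,0],[-0.011,0,0,0,0,0,0],[-0.012,0,0,0,0,0,0]],
  ],
)

```text
time_s: 13.5
position: [0.4988, -0.1881, 0.1159]
tcp_rot: [[-0.004, -0.965, 0.263], [0.002, 0.263, 0.965], [-1.0, 0.004, 0.001]]
force: [-0.6, -0.3, -0.3]
opening: 0.012
```

```bash
python3 look.py 7
```

```text
t 13.5 bin [-0.1038 -0.1143  0.1159] F [-0.6  -0.29 -0.3 ] op 0.01166798758773123
```

View pics/side7c.png

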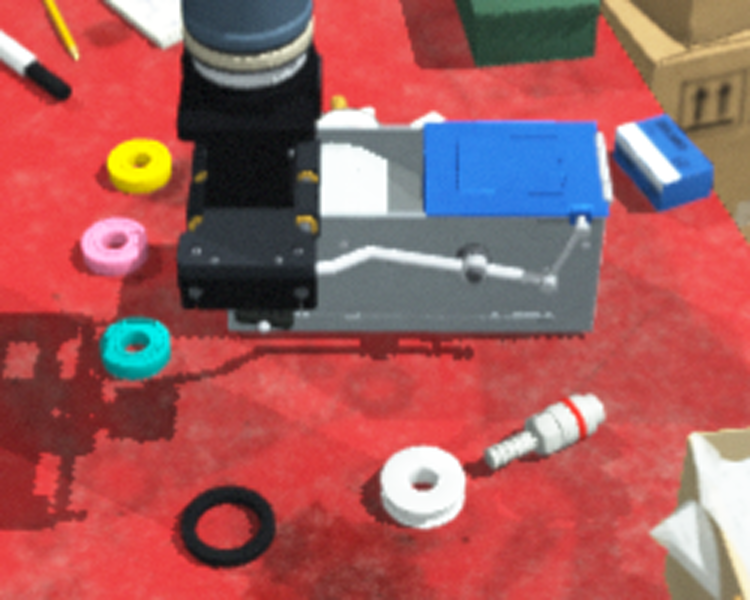

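The lid is shut, with its front edge back at (425,124)–(425,215), and the force is about zero. Now I lift and back away, towards the robot.

>>> play_rows(
  rows=[
    [[-0.02,0,0,0,0,0,0],[-0.05,0,0,0,0,0,0],[-0.08,0,0,0,0,0,0],[-0.11,0.0,0,0,0,0,0],[-0.13,0.02,0,0,0,0,0],[-0.15,0.04,0,0,0,0,0],[-0.15,0.06,-0.02,0,0,0,0],[-0.15,0.07,-0.05,0,0,0,0],[-0.15,0.07,-0.08,0,0,0,0],[-0.15,0.07,-0.1,0,0,0,0],[-0.15,0.07,-0.1,0,0,0,0],[-0.15,0.07,-0.1,0,0,0,0]],
  ],
)

```text
time_s: 14.8
position: [0.4057, -0.2663, 0.2658]
tcp_rot: [[-0.002, -0.964, 0.264], [0.002, 0.264, 0.964], [-1.0, 0.002, 0.002]]
force: [-0.6, 0.7, -0.5]
opening: 0.003
```

```bash
python3 look.py 8
```

```text
t 14.8 bin [-0.173  -0.2142  0.2658] F [-0.56  0.67 -0.52] op 0.0031726354413936205
```

View pics/top8c.png

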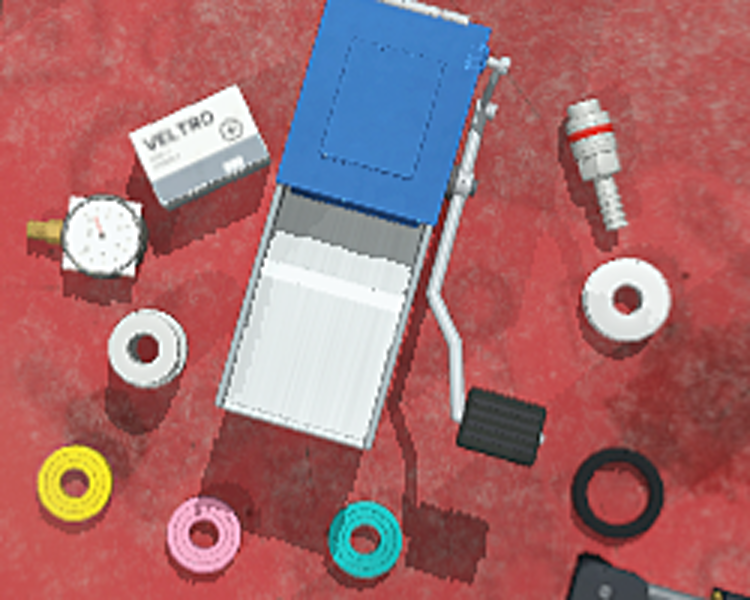

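View pics/side8c.png

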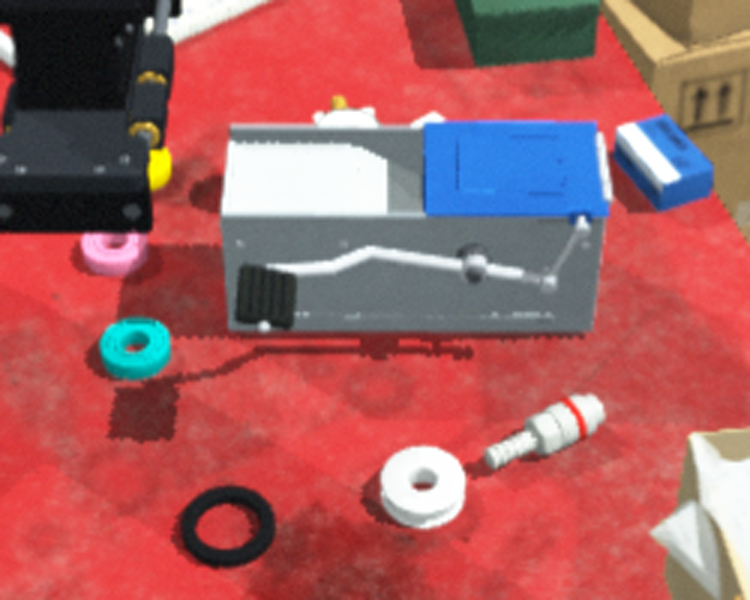

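The ledge and slide are empty, the lid is shut, the lever is at rest, every bystander is where it was, and the gripper is clear.

```bash
python3 -c "
from rig import *
print(hand_in())"
```

```text
the job is handed in; nothing more can be done
None
```

I pushed the bearing off the ledge with the fingertips, and it slid down against the shut lid. I then pressed the lever pad down about 50 mm, which opened the lid wide and let the bearing drop in. I let the lever up over about 4 s at 1 to 2 cm/s with the fingers on the pad, so the lid eased shut. Then I backed clear and handed in at about 15 s of the 51 s allowed.

**Last checks:**
- **Lid and lever:** the pictures show the lid shut and the lever back at rest.
- **Bearing:** the ledge and slide are empty, and no bearing shows on the worktop. I did not see it inside the bin, because the lid and walls hide the floor. That it is inside is inferred from it having left the slide.
- **Everything else:** the other objects and the look-alike rings are where they were.
- **Forces:** the readings I took during pressing and release stayed around 4 to 5 N. The reading after backing away was close to zero.

No check failed or disagreed.

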